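Gauge a suspension sleeve and hold it down in the V-block

TASK

Take the bright steel suspension sleeve off its wooden rest, slide it at least half-way onto the level brass gauge pin to test its bore, and draw it off again. Then seat it in the V-block, lengthwise centred and down on both sloping sides, and finish while still holding it there with the gripper, pushing straight down at about 20 N so that both sides bear: do not let go at the end. Push gently, never with more than about 80 N, and leave the lime bushing, the brass hub nut and the dark old sleeve that stand among them where they are.

Things in the scene. Friction and masses are not known exactly. Their poses are not given: they have to be found in the camera images.
- sleeve: bright steel tube, outside diameter 40 mm, bore 32 mm right through, 120 mm long, about 0.42 kg (varies by a fifth). Origin at the centre of the tube, half-way along its axis; its x axis is the tube axis; both ends are alike. It starts lying level on the wooden rest with its axis along the rest's x and 36 mm above the bench
- rest: fixed wooden rest the sleeve starts on: base plate 140 (x) by 100 (y) by 8 mm; saddles at x = -45 and +45 mm, each 16 mm along x, 56 mm along y, carry the tube's underside 16 mm above the bench, with lips 22 mm above the bench at 16 to 25 mm either side of the axis. The 74 mm between the saddles is clear above the base plate. Origin at the centre of the underside
- pin_stand: fixed blue stand; a level brass gauge pin, diameter 26 mm, 55 mm long (last 10 mm tapers to 16), axis 70 mm up, sticks out of a post towards the stand's -x. Post 40 mm wide, 90 mm tall, front face at x = +45 mm; foot 14 mm tall, 90 mm wide, x = +25 to +95 mm; only bench under the pin. Origin on the bench, below the pin's axis, 10 mm behind its tip; x points from tip to post
- pin_tip (a point): the centre of the free end of the gauge pin, 70 mm above the bench, at x = -10 mm of the stand; axes as the stand's. A sleeve on the pin by a depth d has its centre at x = d - 60 mm here
- vblock: fixed V-block: dark base plate 130 (x) by 78 (y) by 12 mm with two V plates, 16 mm thick, 66 mm wide, at x = -43 and +43 mm; in the 70 mm gap between them fingers can go down to the base plate. The V runs along x, its oiled, slippery sides (friction about 0.15) slope at 45 degrees, bottom 34 mm and top edges 58 mm above the bench. Origin at the centre of the underside
- vee_left: the sloping sides of the V on the +y side, on both plates (part of the V-block, same origin)
- vee_right: the sloping sides of the V on the -y side, on both plates (part of the V-block, same origin)
- vee_seat (a point): where the sleeve's centre is when seated: in the middle of the V-block, 62.3 mm above the bench; axes as the V-block's
- bushing: bystander: lime-yellow bushing ring, 44 mm in diameter, 30 mm tall; origin at its underside
- hub_nut: bystander: brass hub nut, a ring of 36 mm diameter, 16 mm tall; origin at its underside
- old_sleeve: bystander: dark used sleeve standing upright, 54 mm in diameter, 55 mm tall; origin at its underside
Things that resemble listed ones, but are neither listed nor needed, are in the scene too. What is shaped like the sleeve but blue or purple is not meant.

How it is judged:
By the outcome, as a careful person would: the job done as asked, in the order asked, and still so for the second after the job is handed in, while the arm keeps its last pose, push and grip.
It also fails if it takes over 58 s, if anything falls off the work surface, if the arm or the gripper's body presses on something with over 40 N, if the wrist force passes 120 N, or if a joint passes its speed limit or range.

ROBOT

A 6-joint arm with a two-finger parallel gripper is mounted at the origin on the work surface. World frame = base frame: x ahead of the robot, y to its left, z up, the work surface at z = 0. Lengths are in m, angles in rad, forces in N, time in s.
With the tool pointing down it reaches from about 0.375 to 0.75 m from the base axis. Payload 9 kg.
Tool frame: the origin (TCP) lies midway between the tips of the shut fingers; the grasp point (between the pads) lies 19 mm behind it; z points along the fingers, y is the direction in which the jaws open and shut (so a half turn about z gives the same grasp; the last joint's range is limited). The gripper opens to 85 mm and grips with 20 to 120 N. Pads are 22 mm wide; open, the fingers measure 114 mm over their backs; the gripper's body (76 mm by 85 mm) begins 54 mm behind the grasp point. The pads swing forward as they close: fully open they stand 13 mm farther back than shut.
Start: joints at [-1.398, 0.104, 0.097, 1.564, 0, 1.353], TCP at [0.229, -0.555, 0.195] pointing down, gripper open.
Joint ranges: [-2.99, 2.99], [-0.84, 1.86], [-1.1, 1.16], [-1.84, 2.11], [-1.51, 1.56], [-3.14, 3.14]. Speed limits (rad/s): [2.22, 2.22, 2.57, 3.14, 3.14, 3.14].

INTERFACE

Orientations are given as a rotation vector (axis times angle).
In Python, from workcell import bot, inverse_kinematics, optics, workorder gives the robot as it stands. Calls block until the motion is done:
- bot.reach(position, orientation): joint-space move of the TCP to a pose.
- bot.line_to(position, velocity=0.15, orientation=None): straight line of the TCP; orientation=None keeps the orientation; velocity is the mean speed in m/s.
- bot.move_joints(angles): joint-space move.
- bot.ungrasp() and bot.clamp(f_grip=None): open the fingers fully, or close them until they stop; f_grip is the grip in N (None keeps the last).
- bot.pause(seconds).
- inverse_kinematics(position, orientation): joint angles nearest the present ones, or None.
- bot.sense(): the state.
- optics.snapshot(name): name is "scene" or "top"; returns a dict with "frame" (420x560x3 uint8, red, green, blue), "intrinsics" (3x3 intrinsics, pixels), "origin" and "rotation" of the camera in the world. Camera axes: x right, y down, z forward; pixel columns grow to the right and rows downward; lengths in m; the calibration is good to about 2 mm. A picture is of the moment at which its call begins. There is no depth.
A pose or a line that the arm cannot do raises bot.Unreachable and nothing moves.
- workorder.sign_off(): hands the job in, once; it reports no verdict.
The state is a dict: "time_s": time; "q": joint angles; "joint_vel": joint speeds; "joint_efforts": joint torques, N m; "tcp_pos": TCP position; "ee_rot": TCP orientation; "contact_force": force on the tool from outside, world axes, zero at the start; "torque": the same for the moment, N m; "finger_gap": finger opening in m.
Only numpy, scipy, OpenCV 4.12 (cv2) and the standard library are available. Lean on these libraries where they do the work, as an engineer would, in place of code of your own. Each camera call takes 0.05 s, during which the arm holds its last target. There are 200 camera calls.

## Working session

There is one attempt and no reset: what is moved stays moved. The work goes in short steps, each a Python script; the robot and the scene stay as the last script left them, time stands still between calls to the robot, and variables do not carry over. Pictures are saved under pics/ and viewed, about 8 in all and at most 12, crops included, and the job is handed in when it is done.

```bash
mkdir -p pics; ls
python3 - <<'E'
from workcell import bot, optics
import cv2
for n in ("scene","top"):
    s=optics.snapshot(n); cv2.imwrite(f"pics/{n}0.png",cv2.resize(s["frame"][:,:,::-1],None,fx=1.42,fy=1.42,interpolation=cv2.INTER_CUBIC))
    print(n,s["intrinsics"],s["origin"],s["rotation"])
print(bot.sense())
E
```

```text
pics
scene [[380.53767058   0.         280.91673665]
 [  0.         380.53767058 209.9539186 ]
 [  0.           0.           1.        ]] [ 1.17370898 -0.01519843  0.56743573] [-1.66557303 -1.62271149  0.83794837]
top [[467.26936452   0.         283.48768039]
 [  0.         467.26936452 216.68744732]
 [  0.           0.           1.        ]] [0.31564166 0.02129823 1.205225  ] [-2.20262802  2.1417123  -0.14470866]
{'time_s': 0.1, 'q': array([-1.39764525e+00,  1.04628394e-01,  9.65606334e-02,  1.56389355e+00,
       -8.18484746e-06,  1.35309475e+00]), 'joint_vel': array([ 0.00031249,  0.00087058,  0.00250016,  0.00031401, -0.00144999,
        0.00158896]), 'joint_efforts': array([ 6.17998638e-03, -5.58210182e+01,  5.04719138e+01,  1.28885478e-02,
       -3.33337239e-04, -4.07593532e-06]), 'tcp_pos': array([ 0.22853305, -0.55441462,  0.19471414]), 'ee_rot': array([-3.08064964e+00, -6.09823233e-01, -2.78954693e-05]), 'contact_force': array([-0.00633436, -0.18781086,  0.28859293]), 'torque': array([ 0.02835237,  0.00083897, -0.00228034]), 'finger_gap': 0.0859197201251897}
```

View pics/scene0.png

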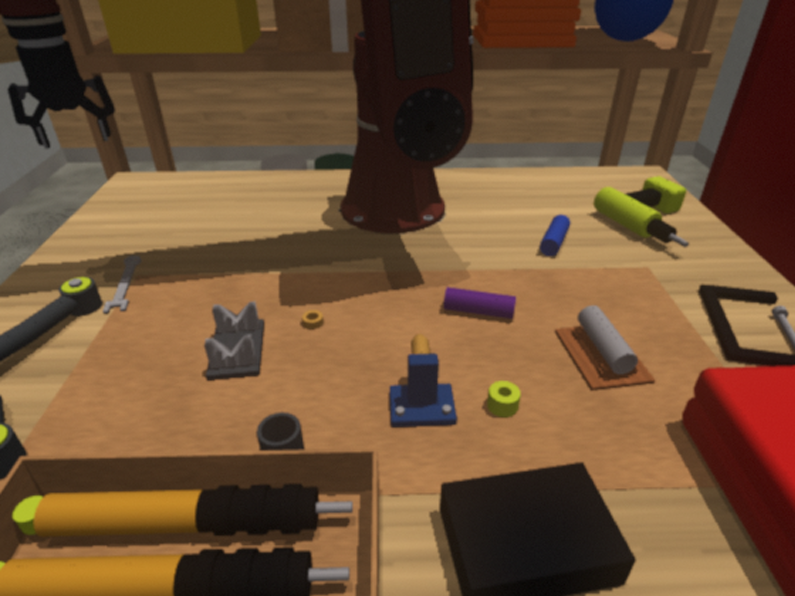

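View pics/top0.png

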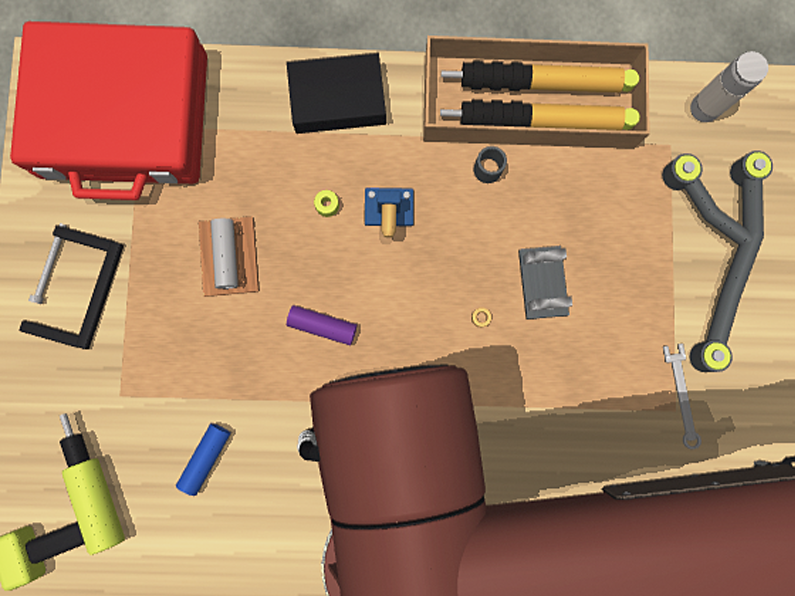

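Top view (x1.42): the sleeve candidates are the bright tube on the wooden rest at (224,253), the purple tube at (322,325), the blue tube at (204,459) and a standing grey cylinder at (730,87). Only the first is bright steel and on the rest, so it is the one. The pin stand is at (389,207) with its pin pointing down the image, and the V-block is at (545,283). The bystanders are the bushing at (327,203), the nut at (482,317) and the old sleeve at (490,165).

```bash
cat > h.py <<'E'
import numpy as np, cv2
from scipy.spatial.transform import Rotation as R
from workcell import bot, optics, workorder, inverse_kinematics
def cast(s,uv,z):
    uv=np.atleast_2d(uv).astype(float); M=R.from_rotvec(s["rotation"]).as_matrix()
    d=np.c_[uv,np.ones(len(uv))]@np.linalg.inv(s["intrinsics"]).T@M.T
    o=np.array(s["origin"]); return o+d*((z-o[2])/d[:,2])[:,None]
def proj(s,P):
    M=R.from_rotvec(s["rotation"]).as_matrix(); c=(np.atleast_2d(P)-s["origin"])@M
    p=c@s["intrinsics"].T; return p[:,:2]/p[:,2:]
def blob(mask,box):
    x0,y0,x1,y1=box; m=np.zeros(mask.shape,np.uint8); m[y0:y1,x0:x1]=mask[y0:y1,x0:x1]
    n,l,st,c=cv2.connectedComponentsWithStats(m); i=1+np.argmax(st[1:,4]); return (l==i).astype(np.uint8)
def rect(m):
    c=max(cv2.findContours(m,0,cv2.CHAIN_APPROX_NONE)[0],key=cv2.contourArea); return cv2.minAreaRect(c)
E
cat > m.py <<'E'
from h import *
import sys
t=optics.snapshot("top"); f=t["frame"]; hsv=cv2.cvtColor(f,cv2.COLOR_RGB2HSV); H,S,V=[hsv[...,i] for i in range(3)]
u=lambda *b:[int(round(v/1.42)) for v in b]
grey=((S<50)&(V>60)).astype(np.uint8)
blue=((H>100)&(H<125)&(S>100)).astype(np.uint8)
brass=((H>12)&(H<28)&(S>125)&(V>120)).astype(np.uint8)
vbm=((S<60)).astype(np.uint8)
ms=dict(sleeve=(blob(grey,u(195,205,265,305)),.036),foot=(blob(blue,u(355,175,425,235)),.014),
 pin=(blob(brass,u(372,202,410,242)),.07),vb=(blob(vbm,u(505,235,590,330)),.012))
ov=f.copy()
for k,(m,z) in ms.items():
    r=rect(m); b=cv2.boxPoints(r); P=cast(t,b,z)
    print(k,m.sum(),np.round(r[0],1),np.round(r[1],1),"ctr",cast(t,[r[0]],z)[0].round(4),"\n",P[:,:2].round(4).tolist())
    e=np.diff(P[:3],axis=0); print("  edges mm",(np.linalg.norm(e,axis=1)*1e3).round(1),"ang",np.degrees(np.arctan2(e[:,1],e[:,0])).round(1))
    cv2.drawContours(ov,cv2.findContours(m,0,cv2.CHAIN_APPROX_NONE)[0],-1,(255,0,255),1)
a=[cv2.resize(im[110:240,x:x+130],None,fx=3,fy=3,interpolation=cv2.INTER_NEAREST) for im in (f,) for x in (100,)]
c=[cv2.resize(im[y:y+95,x:x+85],(255,285),interpolation=cv2.INTER_NEAREST) for im in (f,ov) for x,y in ((115,135),(232,110),(345,155))]
cv2.imwrite("pics/crop1.png",np.vstack([np.hstack(c[:3]),np.hstack(c[3:])])[:,:,::-1])
E
python3 m.py
```

```text
sleeve 772 [157.5 178.4] [49.5 15.8] ctr [0.537 0.321 0.036] 
 [[0.5985, 0.3489], [0.6027, 0.3092], [0.4762, 0.2933], [0.4722, 0.3326]]
  edges mm [ 39.9 127.5] ang [ -83.9 -172.8]
foot 674 [273.5 145.5] [25. 33.] ctr [0.6376 0.0305 0.014 ] 
 [[0.6697, 0.0746], [0.6725, -0.0117], [0.6057, -0.0134], [0.6029, 0.0724]]
  edges mm [86.4 66.9] ang [ -88.1 -178.6]
pin 206 [273.5 154.5] [21.  9.] ctr [0.5996 0.0294 0.07  ] 
 [[0.6259, 0.0414], [0.6266, 0.019], [0.5734, 0.0175], [0.5727, 0.0398]]
  edges mm [22.4 53.3] ang [ -88.1 -178.4]
vb 1508 [384.  198.3] [50.1 33.1] ctr [ 0.5072 -0.2601  0.012 ] 
 [[0.5665, -0.2096], [0.5789, -0.2959], [0.4484, -0.3101], [0.4365, -0.2249]]
  edges mm [ 87.2 131.3] ang [ -81.8 -173.8]
```

View pics/crop1.png

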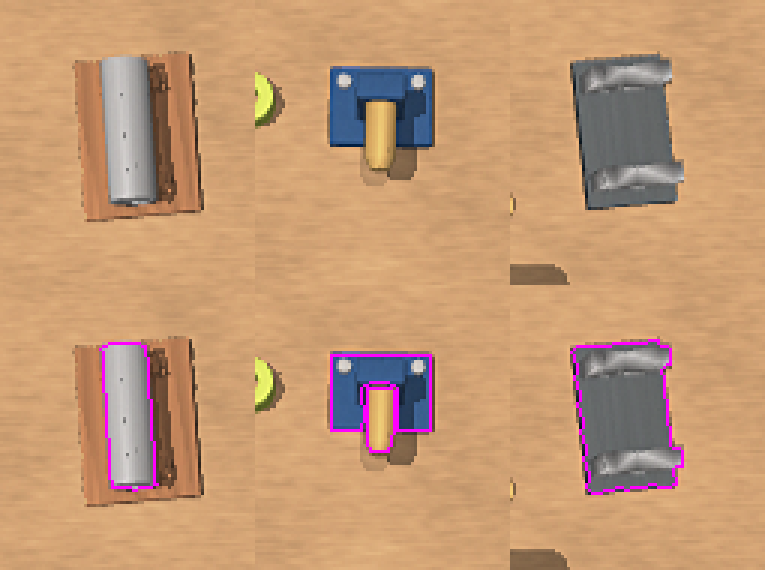

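The crop confirms the sleeve: a bright steel tube lying on the wooden rest. The stand and V-block outlines are clean. Next I'll refine the edges to subpixel and check them in the scene camera.

```bash
cat > e.py <<'E'
from h import *
def edge(img,s,A,B,w=4,chan=None):
    """A,B: 3D ends (same z) of an expected edge -> refined 3D line (point, direction angle), ray-cast on that plane"""
    g=img.astype(np.float32) ; a,b=proj(s,[A,B]); d=(b-a)/np.linalg.norm(b-a); n=np.array([-d[1],d[0]])
    ts=np.linspace(.12,.88,25); k=np.arange(-w,w+.01,.25); pts=a+ts[:,None,None]*(b-a)+k[None,:,None]*n
    p=pts.astype(np.float32); v=cv2.remap(g,p[...,0],p[...,1],cv2.INTER_LINEAR); v=cv2.GaussianBlur(v,(5,1),0) if v.ndim==2 else v
    gr=np.linalg.norm(np.gradient(v,axis=1),axis=2); gr[gr<.5*gr.max(1,keepdims=True)]=0
    i=gr.argmax(1); off=np.array([np.average(k[max(0,j-4):j+5],weights=r[max(0,j-4):j+5]) for j,r in zip(i,gr)])
    ok=abs(off-np.median(off))<.8
    q=(a+ts[:,None]*(b-a)+off[:,None]*n)[ok]; P=cast(s,q,A[2])
    vx,vy,x,y=cv2.fitLine(P[:,:2].astype(np.float32),cv2.DIST_HUBER,0,.001,.001).ravel()
    ang=np.degrees(np.arctan2(vy,vx)); ang=(ang+90)%180-90
    return np.array([x,y]),ang,ok.sum(),np.median(off)
def pt(c,yaw,x,y,z): 
    cy,sy=np.cos(yaw),np.sin(yaw); return np.array([c[0]+cy*x-sy*y,c[1]+sy*x+cy*y,z])
snaps={n:optics.snapshot(n) for n in("top","scene")}
objs=dict(foot=((.576,.0285),np.radians(1.6),[("L",(25,45),(95,45),14),("R",(25,-45),(95,-45),14),("far",(95,-45),(95,45),14),("near",(25,-45),(25,-22),14),("near2",(25,22),(25,45),14),("pinL",(-2,13),(42,13),70),("pinR",(-2,-13),(42,-13),70)]),
 vb=((.504,-.263),np.radians(7),[("L",(-65,39),(65,39),12),("Rmid",(-30,-39),(12,-39),12),("near",(-65,-39),(-65,39),12),("far",(65,-39),(65,39),12)]),
 rest=((.536,.321),np.radians(7),[("L",(-70,50),(70,50),8),("R",(-70,-50),(70,-50),8),("near",(-70,-50),(-70,50),8),("far",(70,-50),(70,50),8)]),
 sleeve=((.536,.321),np.radians(7),[("L",(-60,20),(60,20),36),("R",(-60,-20),(60,-20),36)]))
for sn,s in snaps.items():
  for o,(c,yaw,es) in objs.items():
    for nm,a,b,z in es:
        A=pt(c,yaw,a[0]/1e3,a[1]/1e3,z/1e3);B=pt(c,yaw,b[0]/1e3,b[1]/1e3,z/1e3)
        P,ang,n,off=edge(s["frame"],s,A,B)
        # offset of fitted line vs expected, along object axis normal to the edge
        ex=np.array([np.cos(yaw),np.sin(yaw)]); ey=np.array([-ex[1],ex[0]]); m=(A+B)[:2]/2
        along = abs(a[0]-b[0])>1e-9
        nn=ey if along else ex; ld=np.array([np.cos(np.radians(ang)),np.sin(np.radians(ang))]); ln=np.array([-ld[1],ld[0]])
        dd=(ln@(P-m))/(ln@nn)
        print(sn,o,nm,"ang-yaw %.1f shift %s %.1f mm n%d"%(((ang-np.degrees(yaw)+45)%90-45),"y" if along else "x",dd*1e3,n))
E
python3 e.py
```

```text
top foot L ang-yaw -1.4 shift y 0.1 mm n25
top foot R ang-yaw 0.1 shift y -1.0 mm n24
top foot far ang-yaw 0.2 shift x 3.4 mm n19
top foot near ang-yaw 6.6 shift x 1.2 mm n22
top foot near2 ang-yaw 0.0 shift x 1.7 mm n25
top foot pinL ang-yaw -0.9 shift y -0.2 mm n24
top foot pinR ang-yaw -0.0 shift y 0.9 mm n18
top vb L ang-yaw -0.2 shift y 7.6 mm n25
top vb Rmid ang-yaw 1.0 shift y 5.3 mm n25
top vb near ang-yaw -0.9 shift x 3.5 mm n25
top vb far ang-yaw -0.7 shift x 4.6 mm n21
top rest L ang-yaw -0.4 shift y 0.0 mm n21
top rest R ang-yaw -0.3 shift y -2.0 mm n22
top rest near ang-yaw 0.7 shift x 1.7 mm n25
top rest far ang-yaw 1.2 shift x 3.8 mm n19
top sleeve L ang-yaw 0.2 shift y -0.5 mm n25
top sleeve R ang-yaw 1.0 shift y 0.8 mm n23
scene foot L ang-yaw -0.6 shift y -0.8 mm n25
scene foot R ang-yaw -1.8 shift y -1.2 mm n18
scene foot far ang-yaw -0.9 shift x 6.9 mm n18
scene foot near ang-yaw 7.3 shift x 7.8 mm n19
scene foot near2 ang-yaw -2.4 shift x 8.5 mm n25
scene foot pinL ang-yaw 2.9 shift y 1.7 mm n17
scene foot pinR ang-yaw -1.3 shift y 0.0 mm n19
scene vb L ang-yaw -0.2 shift y 7.6 mm n25
scene vb Rmid ang-yaw -2.0 shift y -4.8 mm n15
scene vb near ang-yaw 0.3 shift x -3.8 mm n4
scene vb far ang-yaw -0.7 shift x 8.9 mm n24
scene rest L ang-yaw 0.4 shift y -2.8 mm n22
scene rest R ang-yaw 0.3 shift y -6.7 mm n25
scene rest near ang-yaw 2.3 shift x 4.8 mm n11
scene rest far ang-yaw 0.1 shift x 9.7 mm n25
scene sleeve L ang-yaw 0.2 shift y 4.0 mm n22
scene sleeve R ang-yaw -2.6 shift y 7.8 mm n19
```

```bash
cat >> h.py <<'E'
def ori(yaw_deg): return (R.from_euler("z",yaw_deg+180,degrees=True)*R.from_euler("x",180,degrees=True)).as_rotvec()
def st(tag=""):
    s=bot.sense(); print(tag,"t%.1f"%s["time_s"],"tcp",s["tcp_pos"].round(4),"F",s["contact_force"].round(1),"T",s["torque"].round(2),"gap %.4f"%s["finger_gap"],flush=True); return s
def grab(name,crops,k=3):
    out=[]
    for sn,(x,y,w,h) in crops: out.append(cv2.resize(optics.snapshot(sn)["frame"][y:y+h,x:x+w],(400,int(400*h/w)),interpolation=cv2.INTER_CUBIC))
    cv2.imwrite(f"pics/{name}.png",np.hstack(out)[:,:,::-1])
E
python3 - <<'E'
from h import *
o=ori(7.4); c=(.5375,.321)
bot.reach([*c,.13],o); st("above")
bot.line_to([*c,.014],.15); st("down")
bot.clamp(70); st("closed")
bot.line_to([*c,.050],.08); st("lift")
grab("lift",[("top",(115,135,100,100)),("scene",(380,190,100,100))])
E
```

```text
above t3.5 tcp [0.5379 0.3204 0.13  ] F [ 0.6 -0.1 -0. ] T [ 0.03  0.02 -0.01] gap 0.0852
down t4.4 tcp [0.5383 0.3212 0.0152] F [-0.5 -0.8  0.1] T [-0.02 -0.01  0.02] gap 0.0855
closed t5.1 tcp [0.5387 0.3211 0.0165] F [-3.8 -2.3 14.8] T [-0.77  0.84  0.08] gap 0.0173
lift t5.7 tcp [0.5375 0.321  0.05  ] F [ 0.2  0.5 -4.2] T [ 0.06  0.02 -0.  ] gap 0.0172
```

View pics/lift.png

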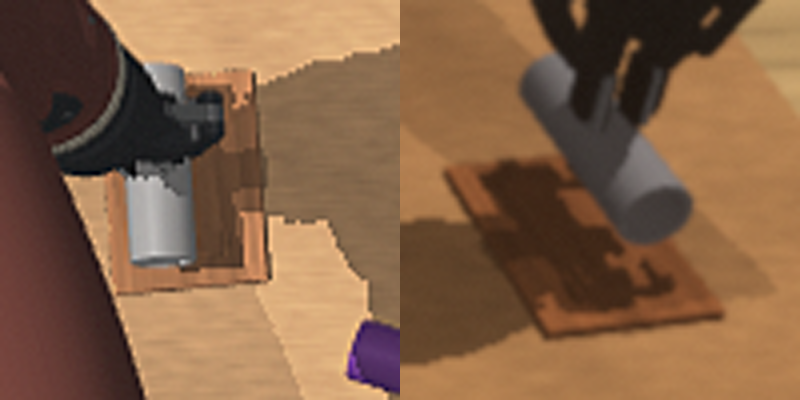

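The view shows the sleeve hanging level in the fingers, clear of the rest. A gap of 17 mm instead of 40 suggests the pads hold it above its axis. I'll work out its height from the two views.

Run:
```python
from h import *
t=optics.snapshot("top"); s=optics.snapshot("scene"); st()
e=np.array([np.cos(np.radians(7.4)),np.sin(np.radians(7.4)),0])
for z in (.04,.055,.07,.085,.1):
    c=np.array([.5375,.321,z]); print(z,"scene near-cam end ctr",proj(s,c+.06*e).round(1),"other",proj(s,c-.06*e).round(1),"top",proj(t,[c+.06*e,c-.06*e]).round(1).tolist())
cv2.imwrite("pics/l2.png",cv2.resize(s["frame"][180:270,385:505],(800,600),interpolation=cv2.INTER_CUBIC)[:,:,::-1])
```

```text
t5.9 tcp [0.537  0.3208 0.0493] F [-0.7 -0.1 -3.5] T [ 0.03  0.06 -0.02] gap 0.0175
0.04 scene near-cam end ctr [[440.7 254.3]] other [[415.1 219.7]] top [[155.3, 154.7], [158.8, 201.3]]
0.055 scene near-cam end ctr [[442.5 248.8]] other [[416.5 214.5]] top [[153.8, 153.2], [157.3, 200.5]]
0.07 scene near-cam end ctr [[444.3 243.1]] other [[417.8 209.1]] top [[152.3, 151.7], [155.8, 199.5]]
0.085 scene near-cam end ctr [[446.2 237.3]] other [[419.2 203.6]] top [[150.7, 150.2], [154.2, 198.6]]
0.1 scene near-cam end ctr [[448.1 231.4]] other [[420.6 198.1]] top [[149.1, 148.6], [152.6, 197.7]]
```

View pics/l2.png

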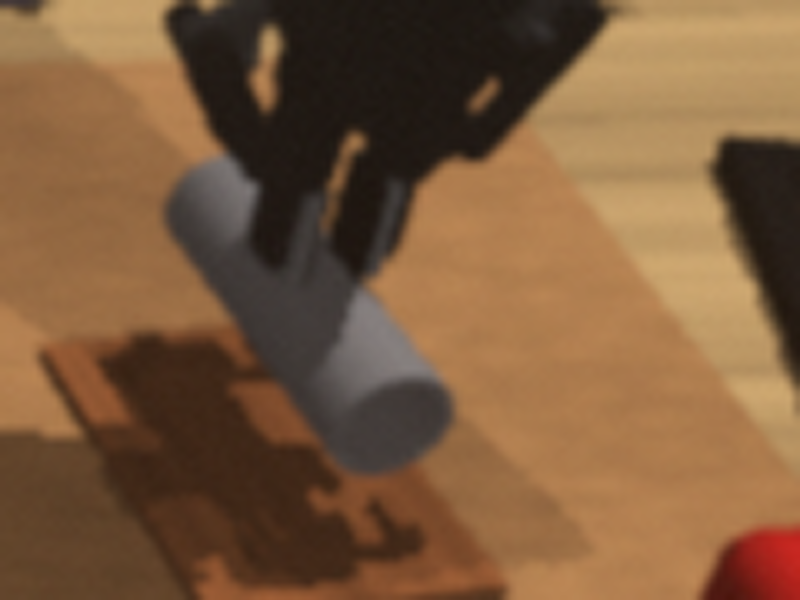

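Run:
```python
from h import *
s=optics.snapshot("scene")
e=np.array([np.cos(np.radians(7.4)),np.sin(np.radians(7.4)),0]); n=np.array([-e[1],e[0],0]); T=np.array([.537,.3208,0])
f=lambda p:((p-[385,180])*6.667).round(0).astype(int).tolist()
for h in (.0087,.02):
  for z in (.05,.06,.07,.08):
    P=[T+x*e+y*n+[0,0,z] for y in(-h-.0145,-h,h,h+.0145) for x in (.011,)]
    print("half gap",h,"tip z",z,"L out,in,R in,out (crop px)",f(proj(s,P)))
for z in (.05,.06,.068): print("tube ctr",z,"ends",f(proj(s,[T+.06*e+[0,0,z],T-.06*e+[0,0,z]])),"end top/bottom",f(proj(s,[T+.06*e+[0,0,z+.02],T+.06*e+[0,0,z-.02]])))
```

```text
half gap 0.0087 tip z 0.05 L out,in,R in,out (crop px) [[235, 377], [277, 372], [328, 367], [370, 363]]
half gap 0.0087 tip z 0.06 L out,in,R in,out (crop px) [[242, 352], [284, 348], [335, 343], [378, 338]]
half gap 0.0087 tip z 0.07 L out,in,R in,out (crop px) [[248, 328], [291, 323], [343, 318], [385, 314]]
half gap 0.0087 tip z 0.08 L out,in,R in,out (crop px) [[255, 303], [299, 298], [350, 293], [393, 289]]
half gap 0.02 tip z 0.05 L out,in,R in,out (crop px) [[202, 380], [244, 376], [361, 364], [403, 359]]
half gap 0.02 tip z 0.06 L out,in,R in,out (crop px) [[208, 356], [251, 351], [368, 339], [411, 335]]
half gap 0.02 tip z 0.07 L out,in,R in,out (crop px) [[215, 331], [258, 327], [376, 315], [419, 310]]
half gap 0.02 tip z 0.08 L out,in,R in,out (crop px) [[221, 306], [265, 302], [384, 290], [427, 285]]
tube ctr 0.05 ends [[378, 470], [206, 241]] end top/bottom [[394, 420], [362, 518]]
tube ctr 0.06 ends [[386, 445], [212, 217]] end top/bottom [[403, 394], [370, 494]]
tube ctr 0.068 ends [[393, 425], [217, 198]] end top/bottom [[409, 373], [377, 475]]
```

The sleeve axis sits about 19.5 mm above the TCP, on the pad centre, so the grip height is as planned and the gap reading is the odd part. I'll lift the sleeve, turn it to the pin axis and look at it end-on.

Run:
```python
from h import *
bot.line_to([.5375,.321,.13],.2); st("up")
bot.reach([.465,.0262,.13],ori(1.2)); st("pre")
t=optics.snapshot("top"); s=optics.snapshot("scene")
p=proj(s,[[.465,.0262,.15]])[0]; q=proj(t,[[.465,.0262,.15]])[0]; print(p,q)
def crop(f,p,w=50,h=60,o=(0,0)):
    x,y=int(p[0]+o[0]),int(p[1]+o[1]); a=f[max(0,y-h):y+h,max(0,x-w):x+w]; return cv2.resize(a,(400,int(400*a.shape[0]/a.shape[1])),interpolation=cv2.INTER_CUBIC)
a=crop(s["frame"],p); b=crop(t["frame"],q,60,72); 
c=np.hstack([a,b[:a.shape[0]]]) if a.shape[0]==b.shape[0] else np.hstack([cv2.resize(a,(400,480)),cv2.resize(b,(400,480))])
c=(255*(c/255.)**.55).astype(np.uint8); cv2.imwrite("pics/pre.png",c[:,:,::-1])
```

```text
up t6.5 tcp [0.5374 0.321  0.1291] F [-1.1  0.5 -3.7] T [-0.    0.01  0.03] gap 0.0175
pre t7.7 tcp [0.4652 0.0268 0.1298] F [-0.4  0.4 -3. ] T [ 0.06 -0.03 -0.05] gap 0.0174
[291.51524103 177.30732958] [273.1838819  203.70300837]
```

View pics/pre.png

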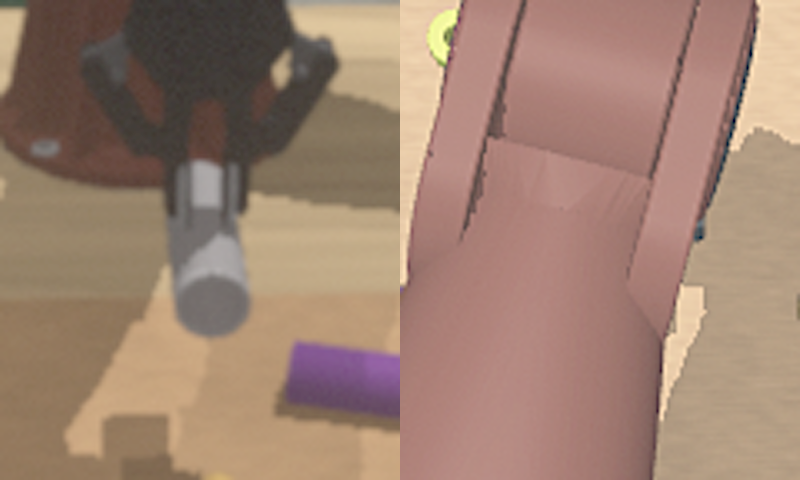

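Run:
```python
from h import *
s=optics.snapshot("scene")
g=lambda P:((proj(s,P)-[241,117])*4).round(0).tolist()
for z in (.11,.12,.13,.14,.15):
    e=np.array([1,.021,0]); c=np.array([.465,.0265,z]); print(z,"end ctr",g([c+.06*e]),"top/bot",g([c+.06*e+[0,0,.02],c+.06*e-[0,0,.02]]),"mid left/right/top",g([c+[0,-.02,0],c+[0,.02,0],c+[0,0,.02]]),"far top",g([c-.06*e+[0,0,.02]]))
print("tips tcp plane gap17, thickness7",g([[.476,.0265-.0087,.13],[.476,.0265+.0087,.13],[.476,.0265-.016,.13]]))
```

```text
0.11 end ctr [[209.0, 366.0]] top/bot [[210.0, 334.0], [209.0, 397.0]] mid left/right/top [[165.0, 304.0], [237.0, 303.0], [202.0, 273.0]] far top [[195.0, 218.0]]
0.12 end ctr [[210.0, 350.0]] top/bot [[211.0, 318.0], [209.0, 382.0]] mid left/right/top [[165.0, 289.0], [238.0, 288.0], [202.0, 257.0]] far top [[195.0, 203.0]]
0.13 end ctr [[210.0, 334.0]] top/bot [[211.0, 301.0], [209.0, 366.0]] mid left/right/top [[165.0, 273.0], [239.0, 272.0], [203.0, 241.0]] far top [[195.0, 188.0]]
0.14 end ctr [[211.0, 318.0]] top/bot [[211.0, 285.0], [210.0, 350.0]] mid left/right/top [[165.0, 258.0], [239.0, 257.0], [203.0, 225.0]] far top [[195.0, 172.0]]
0.15 end ctr [[211.0, 301.0]] top/bot [[212.0, 268.0], [210.0, 334.0]] mid left/right/top [[166.0, 242.0], [240.0, 241.0], [203.0, 209.0]] far top [[196.0, 156.0]]
tips tcp plane gap17, thickness7 [[187.0, 284.0], [219.0, 283.0], [173.0, 284.0]]
```

Run:
```python
from h import *
s=optics.snapshot("scene")
for z in (.195,.208,.22,.235): print(z,proj(s,[[.2285,-.5544,z]]).round(1))
n=np.array([-np.sin(np.radians(22.4)),np.cos(np.radians(22.4)),0])
print(proj(s,[np.array([.2285,-.5544,.208])+k*.045*n for k in(-1,1)]).round(1))
```

```text
0.195 [[ 60.8 118.1]]
0.208 [[ 59.1 113.2]]
0.22 [[ 57.5 108.7]]
0.235 [[ 55.4 102.8]]
[[ 39.2 115.9]
 [ 78.4 110.6]]
```

The start picture also puts the visible fingertips about 35 mm above where the reported TCP would put them. Together with the 17 mm gap, this suggests the tips are only pinching the top of the tube. I'll put the sleeve back on its rest and find the tip height by stepping down with force checks.

Run:
```python
from h import *
o=ori(7.4); c=(.5375,.321)
bot.reach([*c,.10],o)
bot.line_to([*c,.028],.15); bot.line_to([*c,.0175],.04); st("down")
bot.ungrasp(); st("open")
grab("rel",[("scene",(385,180,120,90))])
for z in (.010,.004,-.002,-.008,-.014):
    try: bot.line_to([*c,z],.05)
    except bot.Unreachable as e: print("unreach",z,e); break
    s=st(z)
    if abs(s["contact_force"][2])>6: bot.line_to([*c,z+.006],.05); st("back"); break
```

```text
down t10.1 tcp [0.5373 0.321  0.0174] F [-0.4  0.2 -2.5] T [ 0.04  0.04 -0.02] gap 0.0175
open t10.7 tcp [0.5375 0.321  0.0175] F [-0.1  0.4  0.1] T [-0.01  0.01  0.03] gap 0.0856
0.01 t11.1 tcp [0.537  0.3208 0.0092] F [ 0.4 -0.5 -0.5] T [-0.04 -0.05  0.04] gap 0.0854
0.004 t11.3 tcp [0.5371 0.3209 0.0034] F [ 0.1 -0.3 -0. ] T [-0.02  0.02  0.  ] gap 0.0852
-0.002 t11.6 tcp [ 0.5371  0.3209 -0.0025] F [ 0.1 -0.4  0.5] T [ 0.01 -0.01  0.06] gap 0.0856
-0.008 t11.9 tcp [ 0.5371  0.3209 -0.0085] F [ 1.1 -0.5 -0.3] T [-0.06  0.01 -0.04] gap 0.0853
-0.014 t12.2 tcp [ 0.5371  0.3209 -0.0145] F [ 1.3 -0.1  0.6] T [-0.   -0.02  0.03] gap 0.0856
```

View pics/rel.png

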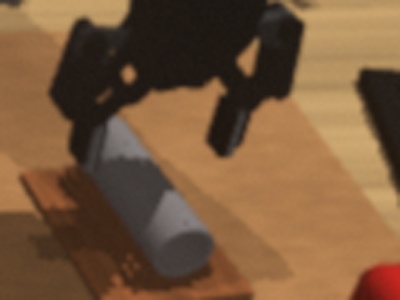

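The picture shows the open fingers straddling the sleeve with their tips well above its axis. The TCP reached -14 mm reported with no contact. So the reported TCP lies about 36 mm beyond the real tips. I'll grip deeper and use the rest height (axis at 36 mm) as the reference.

Run:
```python
from h import *
c=(.5375,.321)
for z in (-.019,-.024):
    bot.line_to([*c,z],.05); s=st(z)
    if abs(s["contact_force"][2])>6: break
t=optics.snapshot("top"); sc=optics.snapshot("scene")
cv2.imwrite("pics/x_top.png",t["frame"][:,:,::-1]); cv2.imwrite("pics/x_sc.png",sc["frame"][:,:,::-1])
bot.clamp(60); st("clamp")
bot.line_to([*c,.006],.08); st("lift")
grab("lift2",[("top",(115,135,100,100)),("scene",(380,190,100,100))])
```

```text
-0.019 t12.4 tcp [ 0.5372  0.3209 -0.0195] F [ 0.4  0.3 -0.5] T [-0.   -0.03  0.01] gap 0.0851
-0.024 t12.7 tcp [ 0.5372  0.3209 -0.0245] F [0.8 0.5 0.3] T [-0.01 -0.    0.02] gap 0.0855
clamp t13.2 tcp [ 0.5376  0.3211 -0.0237] F [-1.  -0.3  3.8] T [ 0.02  0.17 -0.07] gap 0.0387
lift t13.8 tcp [0.5379 0.3211 0.0065] F [-0.6  1.6 -4.3] T [ 0.   -0.02 -0.03] gap 0.0386
```

View pics/lift2.png

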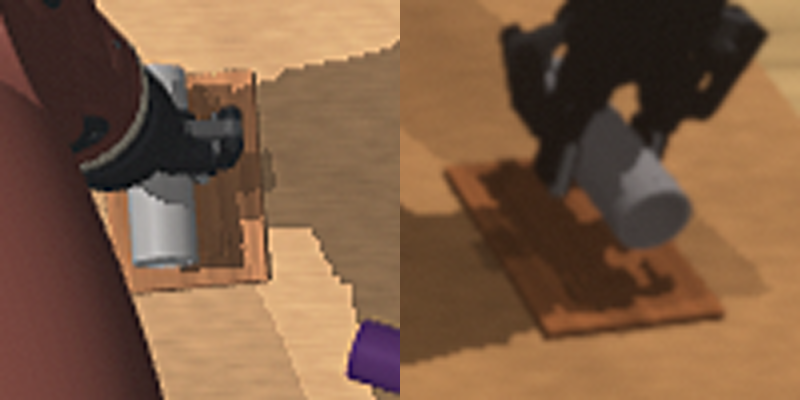

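The sleeve is now held properly: the gap is 39 mm and the fingers are on both flanks at mid-length. The axis is TCP + 59.7 mm. Next is the pin.

```bash
cat >> h.py <<'E'
K=.0597
E
python3 - <<'E'
from h import *
tip=np.array([.5705,.0284]); y=np.radians(1.2); e=np.array([np.cos(y),np.sin(y)]); o=ori(1.2)
bot.line_to([.5375,.321,.07],.2)
z=.07-K
c=tip-.078*e
bot.reach([*c,z+.06],o); bot.line_to([*c,z],.15); st("pre")
grab("pin",[("scene",(250,180,100,100)),("top",(223,100,100,100))])
d=-.018
while d<.006:
    d+=.006; bot.line_to([*(tip+(d-.06)*e),z],.06); s=st("d%.3f"%d)
    if np.linalg.norm(s["contact_force"]-[0,0,-4])>6: break
E
```

```text
pre t16.0 tcp [0.4927 0.0273 0.0107] F [ 0.4 -0.3 -2.5] T [-0.   -0.01  0.01] gap 0.0387
d-0.012 t16.4 tcp [0.4993 0.0268 0.0111] F [-0.3  0.7 -4. ] T [ 0.02  0.05 -0.01] gap 0.0391
d-0.006 t16.6 tcp [0.5047 0.027  0.0105] F [ 0.   0.5 -2.8] T [ 0.   -0.01  0.  ] gap 0.0385
d0.000 t16.9 tcp [0.5105 0.0271 0.0103] F [-0.3 -0.3 -3.8] T [ 0.02  0.01 -0.  ] gap 0.0392
d0.006 t17.1 tcp [0.5165 0.0273 0.0103] F [-0.8 -0.1 -3.6] T [ 0.01  0.01 -0.  ] gap 0.0387
```

View pics/pin.png

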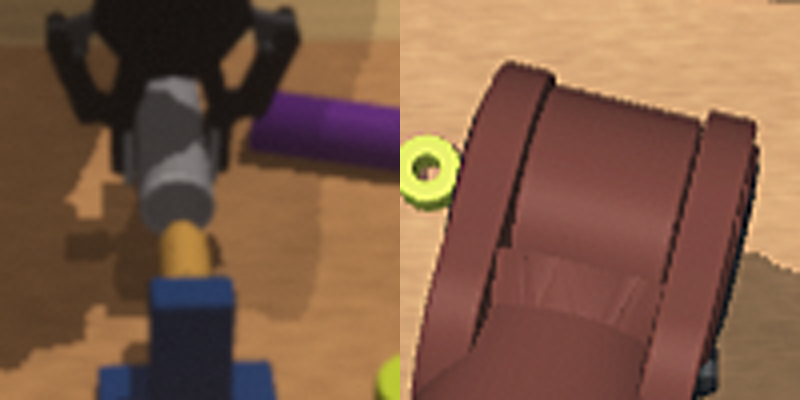

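The scene crop shows the sleeve end (178,205) in line with the pin tip (183,228), within about 1 mm sideways. There is no contact so far, so I continue in.

Run:
```python
from h import *
tip=np.array([.5705,.0284]); y=np.radians(1.2); e=np.array([np.cos(y),np.sin(y)]); z=.07-K
d=.006
while d<.037:
    d+=.0062; bot.line_to([*(tip+(d-.06)*e),z],.06); s=st("d%.3f"%d)
    if np.linalg.norm(s["contact_force"]-[0,0,-4])>8: break
grab("on",[("scene",(250,180,100,100))])
```

```text
d0.012 t17.4 tcp [0.5227 0.0274 0.0103] F [ 0.2 -0.1 -3.6] T [-0.02  0.03  0.  ] gap 0.0386
d0.018 t17.6 tcp [0.5289 0.0275 0.0103] F [ 0.1  0.1 -3.3] T [ 0.07 -0.02  0.01] gap 0.0389
d0.025 t17.9 tcp [0.5351 0.0277 0.0103] F [-0.2 -0.9 -3.8] T [-0.01 -0.01  0.01] gap 0.0389
d0.031 t18.1 tcp [0.5413 0.0278 0.0103] F [-0.4 -0.3 -3.4] T [-0.03 -0.03 -0.01] gap 0.0387
d0.037 t18.4 tcp [0.5475 0.0279 0.0103] F [ 0.4 -0.  -3.3] T [0.03 0.01 0.05] gap 0.0392
```

View pics/on.png

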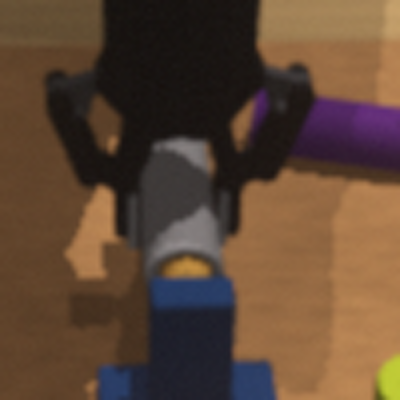

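Run:
```python
from h import *
tip=np.array([.5705,.0284]); y=np.radians(1.2); e=np.array([np.cos(y),np.sin(y)]); z=.07-K
bot.line_to([*(tip+(.043-.06)*e),z],.06); st("deep"); bot.pause(.3)
bot.line_to([*(tip-(.095)*e),z],.1); st("off")
bot.line_to([*(tip-(.095)*e),z+.06],.2)
v=(.5078,-.2572)
bot.reach([*v,.0623+.05-K],ori(6.4)); bot.pause(.2); st("aboveV")
grab("v",[("scene",(130,185,100,100)),("top",(330,145,100,100))])
s=optics.snapshot("scene")
print(((proj(s,[[*v,.1123],[*v,.0623]])-[130,185])*4).round(0))
```

```text
deep t18.7 tcp [0.5535 0.028  0.0103] F [ 1.1  0.  -4.1] T [-0.03  0.05 -0.  ] gap 0.0388
off t19.9 tcp [0.4761 0.0263 0.0105] F [ 0.8 -0.6 -3.5] T [-0.01 -0.    0.01] gap 0.0389
aboveV t21.7 tcp [ 0.5082 -0.256   0.0528] F [-0.2 -0.1 -3.5] T [-0.02 -0.03 -0.03] gap 0.0393
[[111.  80.]
 [128. 155.]]
```

View pics/v.png

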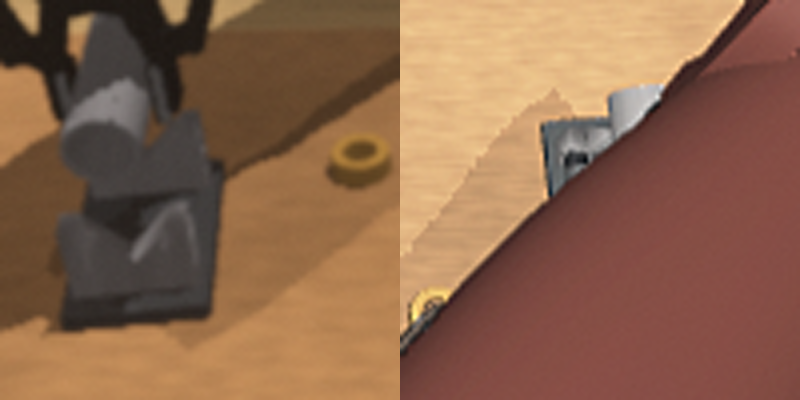

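The scene crop shows the sleeve near end at (105,145) above the V, whose near peaks are at (65,215) and (190,205). It's laterally within about 2 mm of the V's middle. I'll lower it with force checks and use the side force to centre it.

```bash
cat > seat.py <<'E'
from h import *
y=np.radians(6.4); ex=np.array([np.cos(y),np.sin(y)]); ey=np.array([-ex[1],ex[0]]); v=np.array([.5078,-.2572])
E
python3 - <<'E'
from seat import *
z=.0623-K
bot.line_to([*v,z+.008],.1); st("8mm")
h=.008; lat=0.
while h>-.012:
    h-=.0015; bot.line_to([*(v+lat*ey),z+h],.03); bot.pause(.05); s=bot.sense(); F=s["contact_force"]
    fy=F[:2]@ey; fx=F[:2]@ex; a=s["tcp_pos"]
    print("h%.4f lat%.4f act z%.4f lat%.4f Fx%.1f Fy%.1f Fz%.1f T"%(h,lat,a[2]-z,(a[:2]-v)@ey,fx,fy,F[2]),s["torque"].round(2),"t%.1f"%s["time_s"])
    if F[2]>10 or np.linalg.norm(F)>25: break
    if abs(fy)>2: lat+=np.sign(fy)*min(.001,abs(fy)*.0002)
E
```

```text
8mm t22.4 tcp [ 0.5077 -0.2572  0.0106] F [ 0.9 -0.3 -3.3] T [-0.02  0.   -0.05] gap 0.0391
h0.0065 lat0.0000 act z0.0070 lat-0.0003 Fx1.0 Fy-0.1 Fz-3.0 T [-0.05 -0.03  0.03] t22.7
h0.0050 lat0.0000 act z0.0050 lat0.0000 Fx-0.5 Fy-0.8 Fz-3.2 T [-0.04  0.02 -0.  ] t23.0
h0.0035 lat0.0000 act z0.0034 lat0.0001 Fx-0.5 Fy0.2 Fz-2.5 T [-0.01 -0.02 -0.02] t23.3
h0.0020 lat0.0000 act z0.0019 lat0.0000 Fx0.3 Fy-0.4 Fz-3.7 T [-0.03 -0.    0.05] t23.6
h0.0005 lat0.0000 act z0.0006 lat-0.0002 Fx-0.3 Fy-0.2 Fz-2.9 T [-0.14 -0.01  0.  ] t23.9
h-0.0010 lat0.0000 act z0.0001 lat-0.0004 Fx-2.5 Fy0.4 Fz5.6 T [0.13 0.56 0.59] t24.2
h-0.0025 lat0.0000 act z-0.0001 lat-0.0005 Fx-7.4 Fy5.3 Fz17.0 T [0.81 1.51 0.81] t24.5
```

Contact came at the predicted height and on both plates. The side force and yaw moment (Tz +0.8) suggest trimming yaw and lateral. I'll also measure the lengthwise centring numerically in the top view, sleeve end against base-plate edge.

```bash
sed -n '1,/^def pt/p' e.py | sed '$d' > edge.py
python3 - <<'E'
from seat import *
exec(open("edge.py").read())
z=.0623-K; lat=.0005; out=[]
def go(yaw,lat,lon,h):
    bot.line_to([*(v+lat*ey+lon*ex),z+h],.03,ori(yaw)); bot.pause(.15); s=bot.sense(); F=s["contact_force"]
    print("yaw%.1f lat%.4f lon%.4f h%.4f Fx%.1f Fy%.1f Fz%.1f T"%(yaw,lat,lon,h,F[:2]@ex,F[:2]@ey,F[2]),s["torque"].round(2),"tcp",s["tcp_pos"].round(4),"t%.1f"%s["time_s"]); return s
go(6.4,.0005,0,-.001); go(7.2,.0005,0,-.001); go(7.2,.0005,0,-.0022); go(8,.0005,-.0,-.0022)
for sn in ("top","scene"):
    s=optics.snapshot(sn); im=s["frame"]
    P3=lambda x,y_,zz: np.array([*(v+x*ex+y_*ey),zz])
    for nm,x,ya,yb,zz in (("sleeve end top",.06,-.008,.008,.0815),("base far edge",.065,.012,.037,.012),("base far all",.065,-.037,.037,.012),("base far bottom",.065,-.037,.037,.0),("plate far top",.051,.025,.032,.058)):
        P,ang,n,off=edge(im,s,P3(x,ya,zz),P3(x,yb,zz),3)
        print(sn,nm,"x along V %.1f mm"%((P-v)@ex*1e3),"ang",round(float(ang),1),n)
E
```

```text
yaw6.4 lat0.0005 lon0.0000 h-0.0010 Fx-1.4 Fy0.7 Fz7.7 T [0.09 0.56 0.35] tcp [ 0.5084 -0.2573  0.0028] t24.9
yaw7.2 lat0.0005 lon0.0000 h-0.0010 Fx-1.5 Fy-0.9 Fz6.9 T [-0.1   0.19 -0.36] tcp [ 0.5084 -0.2575  0.0026] t25.3
yaw7.2 lat0.0005 lon0.0000 h-0.0022 Fx-4.8 Fy2.4 Fz16.3 T [ 0.45  0.99 -0.56] tcp [ 0.5085 -0.2576  0.0025] t25.7
yaw8.0 lat0.0005 lon-0.0000 h-0.0022 Fx-3.5 Fy2.6 Fz16.5 T [ 0.48  0.86 -1.47] tcp [ 0.5087 -0.2577  0.0027] t26.1
top sleeve end top x along V 58.5 mm ang -83.1 19
top base far edge x along V 65.0 mm ang -81.1 25
top base far all x along V 65.3 mm ang -82.3 11
top base far bottom x along V 67.4 mm ang -82.8 12
top plate far top x along V 57.1 mm ang -76.5 25
scene sleeve end top x along V 63.4 mm ang -77.5 24
scene base far edge x along V 69.1 mm ang -82.4 23
scene base far all x along V 64.0 mm ang -79.9 5
scene base far bottom x along V 66.9 mm ang -83.6 25
scene plate far top x along V 47.2 mm ang -78.9 23
```

Run:
```python
from seat import *
exec(open("edge.py").read())
t=optics.snapshot("top"); im=cv2.imread("pics/x_top.png")[:,:,::-1].copy()
y=np.radians(7.4); ax=np.array([np.cos(y),np.sin(y)]); ay=np.array([-ax[1],ax[0]]); c=np.array([.5375,.321])
P3=lambda x,y_,zz: np.array([*(c+x*ax+y_*ay),zz])
for nm,x,ya,yb,zz in (("far end top",.06,-.008,.008,.0552),("near end top",-.06,-.008,.008,.0552),("near end bottom",-.06,-.008,.008,.0168),("rest far",.07,-.046,-.022,.008),("rest far all",.07,-.046,.046,.008),("rest near",-.07,-.046,.0,.008),("rest near bottom",-.07,-.046,.0,.0)):
    for w in (2,3.5):
        P,ang,n,off=edge(im,t,P3(x,ya,zz),P3(x,yb,zz),w); print(nm,w,"%.1f mm"%((P-c)@ax*1e3),n)
im=t["frame"]; P3=lambda x,y_,zz: np.array([*(v+x*ex+y_*ey),zz])
for w in (2,3.5):
    P,ang,n,off=edge(im,t,P3(.06,-.008,.0815),P3(.06,.008,.0815),w); print("V sleeve far end",w,"%.1f"%((P-v)@ex*1e3),n)
cv2.imwrite("pics/fin.png",np.hstack([cv2.resize(optics.snapshot("scene")["frame"][190:270,130:210],(400,400),interpolation=cv2.INTER_CUBIC),cv2.resize(im[155:215,350:410],(400,400),interpolation=cv2.INTER_CUBIC)])[:,:,::-1])
```

```text
far end top 2 57.5 mm 14
far end top 3.5 56.9 mm 7
near end top 2 -61.0 mm 25
near end top 3.5 -61.0 mm 25
near end bottom 2 -55.1 mm 15
near end bottom 3.5 -54.3 mm 16
rest far 2 72.0 mm 22
rest far 3.5 72.2 mm 18
rest far all 2 71.4 mm 18
rest far all 3.5 71.3 mm 10
rest near 2 -69.7 mm 25
rest near 3.5 -69.5 mm 22
rest near bottom 2 -68.5 mm 25
rest near bottom 3.5 -68.5 mm 25
V sleeve far end 2 58.6 21
V sleeve far end 3.5 58.6 18
```

View pics/fin.png

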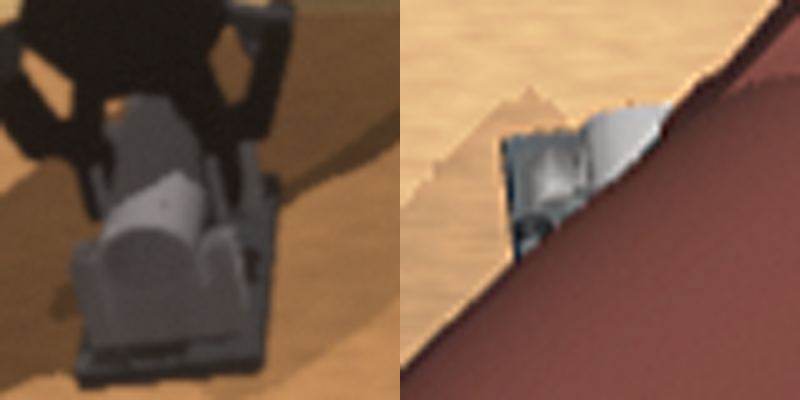

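The picture shows the sleeve down in the V between both sides, at both plates. Both measurements (on the rest and in the V) put the sleeve centre about 1.3 mm short lengthwise. I'll lift slightly, shift it, and press again with yaw 6.8°.

Run:
```python
from seat import *
exec(open("edge.py").read())
z=.0623-K
def go(yaw,lat,lon,h,p=.2):
    bot.line_to([*(v+lat*ey+lon*ex),z+h],.03,ori(yaw)); bot.pause(p); F=np.mean([(bot.pause(.02),bot.sense()["contact_force"])[1] for _ in range(5)],0); s=bot.sense(); a=s["tcp_pos"]
    fy=F[:2]@ey; print("yaw%.1f lat%.4f lon%.4f h%.4f Fx%.1f Fy%.1f Fz%.1f T"%(yaw,lat,lon,h,F[:2]@ex,fy,F[2]),s["torque"].round(2),"act lon %.4f lat %.4f h %.4f"%((a[:2]-v)@ex,(a[:2]-v)@ey,a[2]-z),"gap %.4f t%.1f"%(s["finger_gap"],s["time_s"])); return fy,F[2],s["torque"][2]
yaw=6.8; lat=.0005; lon=.0013
go(yaw,lat,lon,.0015); 
h=-.0008
for i in range(6):
    fy,fz,tz=go(yaw,lat,lon,h)
    if abs(fz-18.5)<1.5 and abs(fy)<1.5 and abs(tz)<.3: break
    h-=np.clip((18.5-fz)*.00013,-.0008,.0012); 
    lat+=np.clip(fy*.00015,-.0004,.0004); yaw+=np.clip(tz*.5,-.3,.3)
t=optics.snapshot("top"); P3=lambda x,y_,zz: np.array([*(v+x*ex+y_*ey),zz])
P,ang,n,off=edge(t["frame"],t,P3(.06,-.008,.0815),P3(.06,.008,.0815),2); print("V sleeve far end %.1f"%((P-v)@ex*1e3),n)
```

```text
yaw6.8 lat0.0005 lon0.0013 h0.0015 Fx0.2 Fy-1.1 Fz-3.4 T [-0.14 -0.03  0.04] act lon 0.0011 lat 0.0007 h 0.0011 gap 0.0392 t26.8
yaw6.8 lat0.0005 lon0.0013 h-0.0008 Fx-2.4 Fy-3.5 Fz5.4 T [-0.74  0.36  0.21] act lon 0.0016 lat -0.0004 h -0.0000 gap 0.0392 t27.4
yaw6.9 lat0.0001 lon0.0013 h-0.0020 Fx-5.5 Fy2.1 Fz16.5 T [0.22 1.15 0.04] act lon 0.0017 lat -0.0004 h -0.0001 gap 0.0393 t27.9
yaw6.9 lat0.0004 lon0.0013 h-0.0023 Fx-7.3 Fy1.0 Fz17.9 T [0.07 1.33 0.02] act lon 0.0017 lat -0.0005 h -0.0001 gap 0.0392 t28.4
V sleeve far end 59.7 20
```

Run:
```python
from seat import *
exec(open("edge.py").read())
z=.0623-K
def go(yaw,lat,lon,h,p=.25):
    bot.line_to([*(v+lat*ey+lon*ex),z+h],.03,ori(yaw)); bot.pause(p); F=np.mean([(bot.pause(.02),bot.sense()["contact_force"])[1] for _ in range(5)],0); s=bot.sense(); a=s["tcp_pos"]
    fy=F[:2]@ey;fx=F[:2]@ex; print("yaw%.2f lat%.4f lon%.4f h%.4f Fx%.1f Fy%.1f Fz%.1f T"%(yaw,lat,lon,h,fx,fy,F[2]),s["torque"].round(2),"act lon %.4f lat %.4f h %.4f"%((a[:2]-v)@ex,(a[:2]-v)@ey,a[2]-z),"gap %.4f t%.1f"%(s["finger_gap"],s["time_s"])); return fx,fy,F[2]
yaw=6.9; lat=.0005; lon=.0009; h=-.0024
for i in range(5):
    fx,fy,fz=go(yaw,lat,lon,h)
    if abs(fx)<1.8 and abs(fy)<1.5 and abs(fz-18.5)<1.5: break
    lon+=np.clip(fx*.0001,-.0005,.0005); lat+=np.clip(fy*.00012,-.0003,.0003); h-=np.clip((18.5-fz)*.0001,-.0005,.0005)
t=optics.snapshot("top"); P3=lambda x,y_,zz: np.array([*(v+x*ex+y_*ey),zz])
P,ang,n,off=edge(t["frame"],t,P3(.06,-.008,.0815),P3(.06,.008,.0815),2); print("V sleeve far end %.1f"%((P-v)@ex*1e3),n)
```

```text
yaw6.90 lat0.0005 lon0.0009 h-0.0024 Fx-4.6 Fy1.2 Fz17.8 T [0.12 0.97 0.05] act lon 0.0017 lat -0.0005 h -0.0001 gap 0.0388 t29.1
yaw6.90 lat0.0006 lon0.0004 h-0.0025 Fx-2.0 Fy0.1 Fz16.3 T [ 0.09  0.45 -0.  ] act lon 0.0018 lat -0.0005 h -0.0001 gap 0.0392 t29.7
yaw6.90 lat0.0007 lon0.0002 h-0.0027 Fx-1.3 Fy1.3 Fz17.3 T [0.19 0.35 0.04] act lon 0.0018 lat -0.0005 h -0.0001 gap 0.0389 t30.2
V sleeve far end 59.7 21
```

Run:
```python
from seat import *
bot.line_to([*(v+.0008*ey+.0001*ex),.0623-K-.0030],.03,ori(6.9)); bot.pause(.4)
F=np.array([(bot.pause(.03),bot.sense()["contact_force"])[1] for _ in range(8)]); m=F.mean(0)
st("end"); print("Fx %.1f Fy %.1f Fz %.1f"%(m[:2]@ex,m[:2]@ey,m[2]))
if 16<m[2]<24 and np.linalg.norm(m[:2])<4: workorder.sign_off(); print("signed")
```

```text
end t31.2 tcp [ 0.5097 -0.2575  0.0025] F [-1.3  0.7 19.2] T [0.18 0.38 0.04] gap 0.0389
Fx -2.0 Fy 1.1 Fz 19.3
the job is handed in; nothing more can be done
signed
```

I tested the sleeve on the gauge pin, drew it off, seated it in the V-block and handed the job in at 31 s. The gripper is still holding it there, pushing down at about 19 N.

- **First grasp:** the reported TCP lies roughly 36 mm beyond the real fingertips. My first grip therefore caught only the top of the tube, with a 17 mm gap. I carried it to the pin area that way, put it back on its rest and gripped it again on its flanks (39 mm gap).
- **Pin test:** the sleeve went on by about 43 mm, calculated from the arm's position, with a few mm of uncertainty in where the tip is. Half-way is 27.5 mm. The forces showed no contact beyond the sleeve's weight, and it then came off freely.
- **Seating:** the sleeve met the V at the predicted height. I trimmed yaw to 6.9° and moved it about 1 mm lengthwise. The last forces were 19.3 N down, -2.0 N along the V and 1.1 N across it, with almost no twist. The small cross force is my evidence that both sides bear.
- **Lengthwise centring:** the top camera put the sleeve's far end at 59.7 mm from the V centre, against 60 expected. The scene camera disagreed by about 3 mm, but it resolves that direction poorly, so I used the top view.
- **Bystanders:** I did not touch any of them as far as the forces showed. I took no final picture of them.

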